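Hang a slide carrier on the drain stand

TASK

Pick up the wire carrier of glass slides by its blue grip and hang it on the drain stand to drip dry: bring both ends of its bar sideways through the open mouths of the two hooks, then lower it gently until it hangs upright in the bottom of both hooks, and let go. Do not drop or tip it, push hard on the stand, or disturb the glassware. The hooks' height is set by a clamp and is not known exactly, so find it by touch.

Things in the scene. Friction and masses are not known exactly. Their poses are not given: they have to be found in the camera images.
- carrier: Loose steel-wire carrier holding four upright glass slides, 0.18 to 0.35 kg, standing on the worktop. Origin: centre of its underside; z up, y along its top bar; same either way round. Basket 56 (x) x 116 (y) x 37 mm high, slides up to 56 mm high; 6 mm wires at y = +-55 mm rise to the bar.
- carrier_bar (a point): Middle of the carrier's round bar, on its axis, 120 mm above the underside; axes as the carrier's. The bar is 8 mm thick, along y, and reaches y = +-96 mm, with 13 mm balls on its ends; bare bar for the hooks lies between y = 58 and 89 mm on either side.
- carrier_grip (a point): Centre of the blue grip block in the middle of the bar, 122 mm above the carrier's underside: 14 (x) x 40 (y) x 22 (z) mm. Pinch it from above across its 14 mm.
- drain_stand: Fixed drain stand: white tray (x -65 to +100 mm, y +-105 mm, 16 mm high), two steel rods 232 mm high at x = 78, y = +-78 mm, and a clamped cross-beam with two equal hooks. Origin: on the worktop below the axis of a properly hung bar; x: the direction in which the bar enters (from the open -x side towards the rods); y along the hung bar.
- stand_throat (a point): Point on the stand 175 mm above its origin, axes as the stand's: where the hung bar's axis would be at the clamp's middle height. The true height is 160 to 190 mm above the worktop, unknown each time. Both hooks share one height. They are spring-mounted: the pair yields about 0.25 mm per N, up-down and along x. Beam cross-rod at x = 78 mm, 22 mm above the hung bar.
- stand_mouth (a point): Point 40 mm in front (-x) of stand_throat. The hooks are plates 6 mm thick at y = +-78 mm. Heights over the hung bar's axis: seat -4; front lip x -12.5 to -6.5, top +8; throat x -6.5 to +6.5; flat guard arm above, from x = -17.5 back to the beam, +22 to +30 mm. The bar's axis passes the 14 mm side mouth at +12 to +18; a bar lying on the guard is at +34 mm.
- sample_jar1: Bystander: small clear jar with white lid, 33 x 33 x 55 mm; origin centre of underside.
- sample_jar2: Bystander: small clear jar with white lid, 33 x 33 x 55 mm; origin centre of underside.
- erlenmeyer: Bystander: conical flask with foil cap, 64 x 64 x 104 mm; origin centre of underside.
- vial1: Bystander: slim clear vial with white cap, 29 x 29 x 98 mm; origin centre of underside.

How it is judged:
On the way:
1. the carrier is lifted at least 30 mm off the worktop, clear of the stand (height (world z) of carrier above 0.03 m and contact force between carrier and drain_stand below 0.05 N), for 0.2 s.
At the end, for the whole second after the job is handed in: The carrier hangs at rest, released and upright (tilt < 0.15 rad), weight on the stand, bar in both throats: its middle within 5 mm of the throat's middle along the stand's x, 14 mm along y, 156 to 192.5 mm above the worktop, bar parallel to the stand's y within 0.06 rad (x of carrier_bar in the frame of drain_stand between -0.005 and 0.005 m and y of carrier_bar in the frame of drain_stand between -0.014 and 0.014 m and z of carrier_bar in the frame of drain_stand between 0.156 and 0.1925 m and angle between the y axis of carrier and the y axis of drain_stand, either way round below 0.06 rad and angle between carrier's own z axis and vertical below 0.15 rad and contact force between carrier and drain_stand above 0.8 N and linear speed of carrier below 0.03 m/s); the robot touches nothing.
It fails at once if the stand is pushed with more than 20 N (contact force between anything else and drain_stand above 20 N).
It fails at once if the carrier tips more than 0.6 rad (angle between carrier's own z axis and vertical above 0.6 rad).
It fails at once if the carrier falls (moves faster than 0.3 m/s while the fingers do not hold it) (contact force between the fingers and carrier below 0.05 N and linear speed of carrier above 0.3 m/s).
It fails at once if a jar, the flask or the vial is moved more than 20 mm (distance of any of sample_jar1, sample_jar2, erlenmeyer, vial1 from where it was at the start of the episode above 0.02 m).
It also fails if it takes over 64 s, if anything falls off the work surface, if the arm or the gripper's body presses on something with over 40 N, if the wrist force passes 120 N, or if a joint passes its speed limit or range.

ROBOT

A 6-joint arm with a two-finger parallel gripper is mounted at the origin on a cart in front of the work surface, level with it; the furniture and walls round the work are solid. World frame = base frame: x ahead of the robot, y to its left, z up, the work surface at z = 0. Lengths are in m, angles in rad, forces in N, time in s.
With the tool pointing down it reaches from about 0.375 to 0.975 m from the base axis. Payload 3.8 kg.
Tool frame: the origin (TCP) lies midway between the tips of the shut fingers; the grasp point (between the pads) lies 19 mm behind it; z points along the fingers, y is the direction in which the jaws open and shut (so a half turn about z gives the same grasp; the last joint's range is limited). The gripper opens to 88 mm and grips with 3 to 60 N. Pads are 18 mm wide; open, the fingers measure 123 mm over their backs; the gripper's body (75 mm by 187 mm) begins 45 mm behind the grasp point.
Start: joints at [1.124, 0.264, 1.604, -0, 1.274, -0.037], TCP at [0.269, 0.619, 0.239] pointing down, gripper open.
Joint ranges: [-2.63, 2.63], [-0.94, 2.18], [0.31, 2.57], [-1.31, 4.45], [0, 2.66], [-2.55, 2.55]. Speed limits (rad/s): [2.57, 2.57, 3.14, 3.14, 3.14, 3.14].

INTERFACE

Orientations are given as a unit quaternion [x, y, z, w].
In Python, from workcell import r, imaging, job_done gives the robot as it stands.
- The arm moves only by the tool send_rows, never from a script. Its argument "moves" is a list of rows, each a list of 2 entries, a list of its own where there are three numbers: the shift along the tool's x, y, z in cm, then the turn about the tool's z in degrees. A call has exactly 10 rows; each row shifts and turns the pose as measured when the row begins, along the tool's axes as they then stand; what a row does not reach is not made up. A row lasts 1/12 s, in which the tool goes at most 41.7 mm and 7.16 degrees, less where a joint would pass 70% of its speed; a pose out of reach is approached as far as the arm can. A call is refused whole if a number of a shift passes 4.17 or a number of a turn 7.16, either way. A call with a gripper value outside its range is refused whole. "hand" is the opening in per cent of the stroke, from 0 (shut) to 100 (fully open), set as the call begins (left out, the last holds). The fingers move at their own pace and stop on an object; "newtons" is the grip in N (left out, the last holds). Time passes only in rows, so rows that do not move let the fingers close, or fill a call up. It gives the time, the measured TCP pose, the force and the opening at its end, in the units of the state.
- r.get_state(): the state, without advancing time (a new reading comes with each control period).
- imaging.snapshot(name): name is "side" or "top" or "wrist"; returns (picture, depth): 384x512x3 uint8, red, green, blue; 384x512 float32, m along the optical axis (not along the pixel's ray), 0 where there is no reading.
- imaging.get_calibration(name): a dict with "camera_matrix" (3x3 intrinsics, pixels), "world_to_cam" (4x4, takes a point from world to camera coordinates). Camera axes: x right, y down, z forward; pixel columns grow to the right and rows downward; lengths in m; the calibration is good to about 2 mm. A picture is of the moment at which its call begins: read the wrist's pose just before it. get_calibration takes no time and is no camera call; for the wrist camera it gives the pose at the moment of the call.
- job_done(): hands the job in, once; it reports no verdict.
Trained networks look in the newest picture that a camera, given by its name, has taken for a name from the list of things; names that differ only in an ending like _2 or _b are one class to them, and where a whole thing is asked for, a point or a joint stands for the part that bears it (a point fixed in the world has none). Each returns a list of dicts, best first, with "p" (0 to 1); they miss things now and then, are a little off and sometimes report something else, mostly with a low value. They report only what shows in the picture. A call takes as long as a camera call.
- imaging.cut_out(label, camera): "mask" (384x512 bool, what is visible of it).
- imaging.tip_of(label, camera): "point" ([x, y, z] in m, in world coordinates, good to about 4 mm: a listed point, or the origin of a listed thing).
The state is a dict: "clock": time; "joints": joint angles; "qvel": joint speeds; "joint_efforts": joint torques, N m; "ee_pos": TCP position; "orientation": TCP orientation; "ft_force": force on the tool from outside, world axes, zero at the start; "ft_torque": the same for the moment, N m; "gripper_width": opening from 0.0 (shut) to 1.0 (fully open).
Only numpy, scipy, OpenCV 4.12 (cv2) and the standard library are available. Lean on these libraries where they do the work, as an engineer would, in place of code of your own. Each camera call takes 0.05 s, during which the arm holds its last target. There are 200 camera calls.

## Working session

There is one attempt and no reset: what is moved stays moved. The work goes in short steps, Python scripts to look and compute and a tool call to move; the robot and the scene stay as the last step left them, time stands still between calls to the robot, and variables do not carry over. Pictures are saved under pics/ and viewed, about 8 in all and at most 12, crops included, and the job is handed in when it is done.

Besides the shell and the picture viewer there is one more tool, called after "Request:" in YAML: its name, and indented under it one key for each argument. send_rows: Moves the arm, as the interface text tells. Its arguments: {"type":"object","properties":{"moves":{"type":"array","items":{"type":"array"}},"hand":{"type":"number"},"newtons":{"type":"number"}},"required":["moves"]}

```bash
mkdir -p pics; ls
cat > look.py <<'E'
import sys,numpy as np,cv2
from workcell import r,imaging
def snap(n,f=None):
    p,d=imaging.snapshot(n)
    if f: cv2.imwrite('pics/'+f,p[:,:,::-1])
    return p,d
E
python3 - <<'E'
from look import *
s=r.get_state();print({k:np.round(v,3).tolist() for k,v in s.items()})
ims=[]
for c in ['side','top']:
    p,d=snap(c);ims.append(p)
    for l in ['carrier','carrier_bar','carrier_grip','drain_stand','stand_throat','stand_mouth','sample_jar1','erlenmeyer','vial1']:
        try: print(c,l,[(np.round(q['point'],3).tolist(),round(q['p'],2)) for q in imaging.tip_of(l,c)][:3])
        except Exception as e: print(c,l,e)
cv2.imwrite('pics/a.png',cv2.resize(np.hstack(ims),None,fx=.78,fy=.78)[:,:,::-1])
print(r.get_state()['clock'])
E
```

```text
pics
{'clock': 0.0, 'joints': [1.124, 0.265, 1.605, -0.0, 1.274, -0.037], 'qvel': [-0.0, -0.0, -0.0, -0.0, -0.0, -0.001], 'joint_efforts': [0.003, -50.211, -35.689, 0.073, 0.029, -0.0], 'ee_pos': [0.269, 0.618, 0.237], 'orientation': [0.203, 0.979, -0.001, -0.0], 'ft_force': [-0.411, -0.712, 0.788], 'ft_torque': [0.058, -0.034, -0.015], 'gripper_width': 1.0}
side carrier [([0.473, -0.037, -0.001], 0.56)]
side carrier_bar [([0.48, -0.032, 0.119], 0.82)]
side carrier_grip [([0.476, -0.033, 0.122], 0.78), ([0.516, 0.202, 0.173], 0.45)]
side drain_stand [([0.55, 0.194, 0.002], 0.78)]
side stand_throat [([0.556, 0.191, 0.174], 0.59)]
side stand_mouth [([0.514, 0.202, 0.177], 0.78)]
side sample_jar1 [([0.381, 0.142, 0.004], 0.64), ([0.369, 0.2, 0.001], 0.63)]
side erlenmeyer [([0.368, 0.306, -0.003], 0.83)]
side vial1 [([0.366, -0.311, -0.005], 0.64)]
top carrier [([0.477, -0.036, 0.002], 0.6)]
top carrier_bar [([0.478, -0.031, 0.124], 0.65)]
top carrier_grip [([0.475, -0.037, 0.121], 0.66)]
top drain_stand [([0.56, 0.196, -0.002], 0.95), ([0.476, -0.035, 0.123], 0.34)]
top stand_throat [([0.559, 0.191, 0.175], 0.93)]
top stand_mouth [([0.517, 0.199, 0.175], 0.78), ([0.474, -0.035, 0.122], 0.62)]
top sample_jar1 [([0.363, 0.2, 0.002], 0.55)]
top erlenmeyer [([0.367, 0.297, 0.002], 0.71)]
top vial1 [([0.366, -0.316, -0.0], 0.44)]
1.0
```

View pics/a.png

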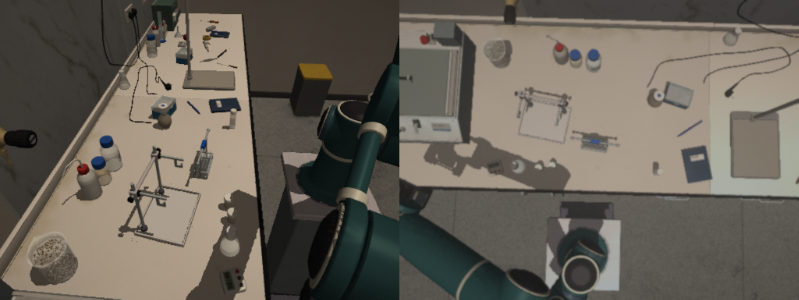

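```bash
cat >> look.py <<'E'
def cloud(n,d):
    C=imaging.get_calibration(n);K=np.array(C['camera_matrix']);T=np.linalg.inv(np.array(C['world_to_cam']))
    v,u=np.mgrid[:384,:512];P=np.stack([(u-K[0,2])/K[0,0]*d,(v-K[1,2])/K[1,1]*d,d,np.ones_like(d)],-1)
    W=(P@T.T)[...,:3];W[d<=0]=np.nan;return W
def proj(n,X):
    C=imaging.get_calibration(n);K=np.array(C['camera_matrix']);T=np.array(C['world_to_cam'])
    p=K@(T[:3,:3]@np.asarray(X).T+T[:3,3:]);return (p[:2]/p[2]).T
def axis(P):
    c=np.median(P,0);_,_,V=np.linalg.svd(P-P.mean(0),full_matrices=False);return P.mean(0),V[0]
E
python3 - <<'E'
from look import *
crops=[]
for c in ['top','side']:
    p,d=snap(c);W=cloud(c,d)
    m=imaging.cut_out('carrier',c);
    if m:
        P=W[m[0]['mask']];P=P[~np.isnan(P).any(1)];Q=P[(P[:,2]>.105)&(P[:,2]<.145)]
        print(c,'carrier',len(P),len(Q),np.percentile(P[:,2],[5,50,95]).round(3))
        if len(Q)>5: a,v=axis(Q[:,:2]);print(a.round(4),np.degrees(np.arctan2(v[1],v[0])).round(2))
    m=imaging.cut_out('drain_stand',c)
    if m:
        P=W[m[0]['mask']];P=P[~np.isnan(P).any(1)]
        for lo,hi in [(.008,.03),(.16,.215),(.18,.2),(.2,.215),(.215,.25)]:
            Q=P[(P[:,2]>lo)&(P[:,2]<hi)][:,:2].astype(np.float32)
            if len(Q)>8: print(c,'stand',lo,len(Q),cv2.minAreaRect(Q),Q.mean(0))
    q=proj(c,[[.48,-.035,.1],[.557,.191,.17]]);print(q.round(),imaging.get_calibration(c)['camera_matrix'][0][0])
    u,v=q.mean(0).astype(int);k=p[max(0,v-75):v+75,max(0,u-90):u+90];crops.append(cv2.resize(k,(540,450),interpolation=cv2.INTER_CUBIC)[:, :399] if 0 else cv2.resize(k,(400,334),interpolation=cv2.INTER_CUBIC))
cv2.imwrite('pics/b.png',np.hstack(crops)[:,:,::-1])
E
```

```text
top carrier 621 155 [-0.003  0.037  0.132]
[ 0.4733 -0.054 ] -97.75
top stand 0.008 623 ((0.5745757222175598, 0.19160985946655273), (0.21158592402935028, 0.16607177257537842), 80.02584075927734) [0.57490593 0.19023663]
top stand 0.16 414 ((0.5921029448509216, 0.18796589970588684), (0.21396027505397797, 0.10464893281459808), 79.93385314941406) [0.6122014 0.182765 ]
top stand 0.18 255 ((0.5919852256774902, 0.18802863359451294), (0.2139595001935959, 0.10423821955919266), 79.87625885009766) [0.6131813  0.17967737]
top stand 0.2 134 ((0.5963060855865479, 0.18610775470733643), (0.21143046021461487, 0.09572253376245499), 79.9338607788086) [0.6202506 0.183852 ]
top stand 0.215 27 ((0.6311763525009155, 0.17991478741168976), (0.16279363632202148, 0.008732135407626629), 79.9462890625) [0.6320499  0.18253891]
[[250. 181.]
 [179. 151.]] 439.661239558123
side carrier 811 174 [-0.     0.037  0.13 ]
[ 0.4777 -0.0168] 81.92
side stand 0.008 639 ((0.5739490389823914, 0.1909123957157135), (0.21241362392902374, 0.16520316898822784), 80.08624267578125) [0.58099777 0.20789449]
side stand 0.16 849 ((0.5919774770736694, 0.1884137988090515), (0.2127959132194519, 0.10498557984828949), 80.7617416381836) [0.6108801  0.19985136]
side stand 0.18 557 ((0.5919774770736694, 0.1884137988090515), (0.2127959132194519, 0.10498557984828949), 80.7617416381836) [0.6121632  0.19781615]
side stand 0.2 178 ((0.5933852195739746, 0.18933624029159546), (0.20797978341579437, 0.10241053998470306), 80.9618911743164) [0.62843645 0.19855696]
side stand 0.215 60 ((0.6327275037765503, 0.18220442533493042), (0.16302929818630219, 0.008675984106957912), 80.15328216552734) [0.63393205 0.19344206]
[[259. 191.]
 [219. 233.]] 347.9712468345869
```

View pics/b.png

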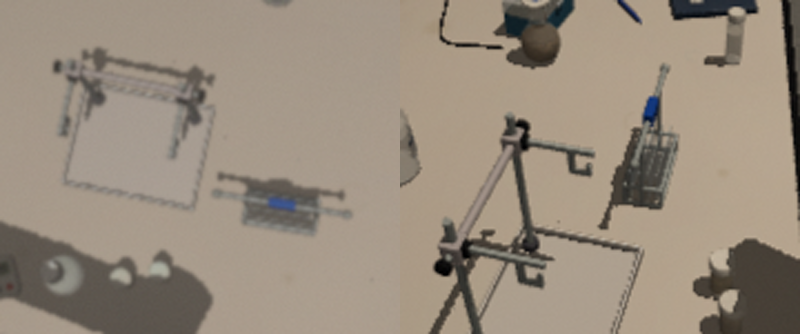

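```bash
cat >> look.py <<'E'
def st():
    s=r.get_state();x,y,z,w=s['orientation'];R=np.array([[1-2*(y*y+z*z),2*(x*y-z*w),2*(x*z+y*w)],[2*(x*y+z*w),1-2*(x*x+z*z),2*(y*z-x*w)],[2*(x*z-y*w),2*(y*z+x*w),1-2*(x*x+y*y)]])
    return s,R,np.degrees(np.arctan2(R[1,1],R[0,1]))
def plan(tgt,yaw,n,pose=None):
    "rows to bring TCP to tgt, tool y at world angle yaw (deg), in n rows"
    s,R,y0=st();p=np.array(s['ee_pos']);d=(np.array(tgt)-p)/n;dy=(yaw-y0+90)%180-90;t=-dy/n
    print('pos',p.round(4),'yaw',y0.round(2),'shift mm',(d*n*1000).round(1),'turn',round(-dy,2),'tool z',R[:,2].round(3),'F',np.round(s['ft_force'],2),'T',np.round(s['ft_torque'],2),'w',round(s['gripper_width'],3),'t',s['clock'])
    rows=[]
    for i in range(n):
        a=np.radians(t*i);Rz=np.array([[np.cos(a),-np.sin(a),0],[np.sin(a),np.cos(a),0],[0,0,1]])
        v=(R@Rz).T@d*100;rows.append([[round(float(q),2) for q in v],round(t,2)])
    print(str(rows).replace(' ',''))
E
python3 - <<'E'
from look import *
th=np.radians(-10);R2=np.array([[np.cos(th),-np.sin(th)],[np.sin(th),np.cos(th)]])
for c in ['top','side']:
    p,d=snap(c);W=cloud(c,d).reshape(-1,3);L=(W[:,:2]-[.556,.194])@R2
    for sgn in (1,-1):
        m=(abs(L[:,1]-sgn*.078)<.012)&(L[:,0]>-.025)&(L[:,0]<.06)&(W[:,2]>.12)
        for lo,hi in [(-.025,-.005),(-.005,.02),(.02,.06)]:
            k=m&(L[:,0]>lo)&(L[:,0]<hi);print(c,sgn,lo,k.sum(),np.percentile(W[k,2],[5,25,50,75,95]).round(4) if k.any() else '')
plan([.477,-.034,.29],-8,20)
E
```

```text
top 1 -0.025 15 [0.16   0.1755 0.1962 0.1979 0.1994]
top 1 -0.005 33 [0.1635 0.1698 0.1937 0.1969 0.2015]
top 1 0.02 30 [0.1933 0.196  0.1975 0.1996 0.2025]
top -1 -0.025 10 [0.1749 0.1943 0.1973 0.1988 0.2004]
top -1 -0.005 28 [0.1631 0.1676 0.1974 0.1987 0.2013]
top -1 0.02 27 [0.1958 0.1982 0.1996 0.2007 0.2023]
side 1 -0.025 44 [0.1623 0.1731 0.1928 0.198  0.1989]
side 1 -0.005 99 [0.1613 0.1664 0.1882 0.1974 0.1994]
side 1 0.02 73 [0.1926 0.1961 0.1979 0.1991 0.2005]
side -1 -0.025 34 [0.1628 0.1702 0.184  0.197  0.1996]
side -1 -0.005 76 [0.1625 0.1679 0.1891 0.1975 0.1994]
side -1 0.02 52 [0.192  0.1944 0.1974 0.1989 0.1998]
pos [0.2689 0.6191 0.2387] yaw 66.52 shift mm [ 208.1 -653.1   51.3] turn 74.52 tool z [-0. -0. -1.] F [-0.78 -0.67  0.72] T [-0.05  0.01  0.02] w 0.998 t 1.4
[[[-2.26,-2.58,-0.26],np.float64(3.73)],[[-2.42,-2.43,-0.26],np.float64(3.73)],[[-2.57,-2.27,-0.26],np.float64(3.73)],[[-2.71,-2.09,-0.26],np.float64(3.73)],[[-2.84,-1.91,-0.26],np.float64(3.73)],[[-2.96,-1.72,-0.26],np.float64(3.73)],[[-3.07,-1.53,-0.26],np.float64(3.73)],[[-3.16,-1.33,-0.26],np.float64(3.73)],[[-3.24,-1.12,-0.26],np.float64(3.73)],[[-3.31,-0.91,-0.26],np.float64(3.73)],[[-3.36,-0.69,-0.26],np.float64(3.73)],[[-3.4,-0.47,-0.26],np.float64(3.73)],[[-3.42,-0.25,-0.26],np.float64(3.73)],[[-3.43,-0.02,-0.26],np.float64(3.73)],[[-3.42,0.2,-0.26],np.float64(3.73)],[[-3.4,0.42,-0.26],np.float64(3.73)],[[-3.37,0.64,-0.26],np.float64(3.73)],[[-3.32,0.86,-0.26],np.float64(3.73)],[[-3.26,1.07,-0.26],np.float64(3.73)],[[-3.18,1.28,-0.26],np.float64(3.73)]]
```

Request:
send_rows:
  moves:
    - [[-2.3,-2.6,-1.0],3.7]
    - [[-2.4,-2.4,-1.0],3.7]
    - [[-2.6,-2.3,-1.0],3.7]
    - [[-2.7,-2.1,-1.0],3.7]
    - [[-2.8,-1.9,-1.0],3.7]
    - [[-3.0,-1.7,0],3.7]
    - [[-3.1,-1.5,0],3.7]
    - [[-3.2,-1.3,0],3.7]
    - [[-3.2,-1.1,0],3.7]
    - [[-3.3,-0.9,0],3.7]
  hand: 100

```text
clock: 2.23
ee_pos: [0.3729, 0.2849, 0.2895]
orientation: [0.512, 0.859, 0.001, 0.001]
ft_force: [-0.1, -0.1, -0.5]
gripper_width: 1.006
```

```bash
sed -i 's/round(t,2)\]/round(float(t),2)]/' look.py
python3 - <<'E'
from look import *
plan([.477,-.034,.28],-8,11)
E
```

```text
pos [0.3729 0.2849 0.2895] yaw 28.44 shift mm [ 104.1 -318.9   -9.5] turn 36.44 tool z [ 0.002  0.001 -1.   ] F [-0.12 -0.12 -0.46] T [-0.04  0.01  0.03] w 1.006 t 2.2333
[[[-3.0,-0.55,0.08],3.31],[[-3.03,-0.37,0.08],3.31],[[-3.04,-0.2,0.08],3.31],[[-3.05,-0.02,0.08],3.31],[[-3.05,0.15,0.08],3.31],[[-3.03,0.33,0.08],3.31],[[-3.01,0.5,0.08],3.31],[[-2.97,0.68,0.08],3.31],[[-2.93,0.85,0.08],3.31],[[-2.88,1.02,0.08],3.31],[[-2.81,1.18,0.08],3.31]]
```

Request:
send_rows:
  moves:
    - [[-3.3,-0.6,0.1],3.6]
    - [[-3.3,-0.4,0.1],3.6]
    - [[-3.3,-0.2,0.1],3.6]
    - [[-3.3,0,0.1],3.6]
    - [[-3.3,0.2,0.1],3.6]
    - [[-3.3,0.4,0.1],3.6]
    - [[-3.3,0.6,0.1],3.6]
    - [[-3.2,0.7,0.1],3.6]
    - [[-3.2,0.9,0.1],3.6]
    - [[-3.1,1.1,0.1],3.6]

```text
clock: 3.07
ee_pos: [0.4672, -0.0499, 0.2832]
orientation: [0.762, 0.647, 0.007, 0.003]
ft_force: [-0.1, 0.0, 0.3]
gripper_width: 1.002
```

Run:
```python
from look import *
plan([.477,-.034,.28],-8,4)
p,d=snap('wrist','c.png');W=cloud('wrist',d)
for l in ['carrier_grip','carrier_bar','carrier']: print(l,[(q['point'],q['p']) for q in imaging.tip_of(l,'wrist')][:2])
hsv=cv2.cvtColor(p,cv2.COLOR_RGB2HSV)
m=(hsv[...,0]>100)&(hsv[...,0]<130)&(hsv[...,1]>140)&(W[...,2]>.115)&(W[...,2]<.15)
Q=W[m][:,:2].astype(np.float32);print(m.sum(),cv2.minAreaRect(Q),np.percentile(W[m][:,2],[5,50,95]))
m=(W[...,2]>.105)&(W[...,2]<.14)
Q=W[m];Q=Q[(abs(Q[:,0]-.477)<.05)&(abs(Q[:,1]+.034)<.13)];a,v=axis(Q[:,:2]);print(len(Q),a,np.degrees(np.arctan2(v[1],v[0])))
Q=Q.astype(np.float32);print(cv2.minAreaRect(Q[:,:2].copy()))
```

```text
pos [ 0.4672 -0.0499  0.2832] yaw -9.37 shift mm [ 9.8 15.9 -3.2] turn -1.37 tool z [ 0.014  0.004 -1.   ] F [-0.08  0.05  0.3 ] T [-0.06  0.06  0.03] w 1.002 t 3.0667
[[[0.43,0.17,0.08],-0.34],[[0.43,0.18,0.08],-0.34],[[0.43,0.18,0.08],-0.34],[[0.43,0.18,0.08],-0.34]]
carrier_grip [([0.4762, -0.0348, 0.1237], 0.95)]
carrier_bar [([0.4754, -0.0361, 0.1229], 0.87)]
carrier [([0.4741, -0.0365, -0.0009], 0.93)]Traceback (most recent call last):
  File "<stdin>", line 7, in <module>
    return _quantile_unchecked(
        a, q, axis, out, overwrite_input, method, keepdims, weights)
    return _ureduce(a,
                    func=_quantile_ureduce_func,
    ...<5 lines>...
                    overwrite_input=overwrite_input,
                    method=method)
    r = func(a, **kwargs)
    result = _quantile(arr,
                       quantiles=q,
    ...<2 lines>...
                       out=out,
                       weights=wgt)
    slices_having_nans = np.isnan(arr[-1, ...])
                                  ~~~^^^^^^^^^
IndexError: index -1 is out of bounds for axis 0 with size 0
```

View pics/c.png

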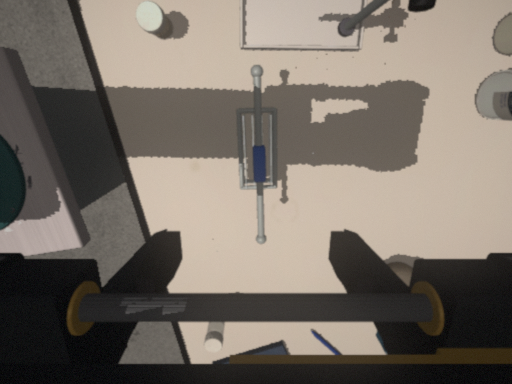

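Request:
send_rows:
  moves:
    - [[0.3,0.2,1.2],-0.3]
    - [[0.3,0.2,1.2],-0.3]
    - [[0.3,0.2,1.2],-0.3]
    - [[0.3,0.1,1.2],-0.3]
    - [[0.3,0.1,1.2],-0.2]
    - [[0,0,1.0],0]
    - [[0,0,1.0],0]
    - [[0,0,0],0]
    - [[0,0,0],0]
    - [[0,0,0],0]

```text
clock: 4.1
ee_pos: [0.4755, -0.0219, 0.1919]
orientation: [0.747, 0.665, 0.006, -0.0]
ft_force: [0.6, -0.0, 0.2]
gripper_width: 1.0
```

Run:
```python
from look import *
plan([.4755,-.035,.2],-8,4)
p,d=snap('wrist','d.png');W=cloud('wrist',d)
for l in ['carrier_grip','carrier_bar']: print(l,[(np.round(q['point'],4),q['p']) for q in imaging.tip_of(l,'wrist')][:2])
m=(W[...,2]>.1)&(W[...,2]<.15)&(abs(W[...,0]-.476)<.05)&(abs(W[...,1]+.035)<.12)
Q=W[m].astype(np.float32);print(len(Q),np.percentile(Q,[5,50,95],0).round(4),cv2.minAreaRect(Q[:,:2].copy()));a,v=axis(Q[:,:2]);print(a,np.degrees(np.arctan2(v[1],v[0])))
B=Q[:,:2];t=(B-a)@v;n=np.array([-v[1],v[0]])
for lo in np.arange(-.1,.1,.02):
    k=(t>lo)&(t<lo+.02);print(lo.round(2),k.sum(),np.median((B[k]-a)@n).round(4) if k.any() else '')
blue=(p[...,2].astype(int)>p[...,0]+25)&m;print(blue.sum(),cv2.minAreaRect(W[blue][:,:2].astype(np.float32)) if blue.sum()>5 else '')
```

```text
pos [ 0.4755 -0.0219  0.1919] yaw -6.6 shift mm [  0.  -13.1   8.1] turn 1.4 tool z [ 0.008  0.008 -1.   ] F [ 0.58 -0.05  0.18] T [-0.1   0.1   0.01] w 1.0 t 4.1
[[[-0.32,0.04,-0.21],0.35],[[-0.32,0.04,-0.21],0.35],[[-0.32,0.04,-0.21],0.35],[[-0.32,0.05,-0.21],0.35]]
carrier_grip [(array([ 0.4777, -0.0337,  0.1262]), 0.97)]
carrier_bar [(array([ 0.4757, -0.0368,  0.1216]), 0.83), (array([ 0.3618, -0.3108,  0.0028]), 0.52)]
2360 [[ 0.4687 -0.0943  0.1224]
 [ 0.4809 -0.0157  0.1252]
 [ 0.4909  0.0602  0.1345]] ((0.4790624678134918, -0.02187303453683853), (0.17804449796676636, 0.0139054786413908), 81.9399185180664)
[ 0.48020014 -0.01175976] -97.587654
-0.1 0 
-0.08 344 -1e-04
-0.06 259 -0.0002
-0.04 257 -0.0
-0.02 230 -1e-04
0.0 446 -0.0
0.02 368 0.0002
0.04 146 0.0002
0.06 166 -0.0003
0.08 144 -1e-04
629 ((0.4770820140838623, -0.033436425030231476), (0.037814266979694366, 0.012084141373634338), 83.12589263916016)
```

Request:
send_rows:
  moves:
    - [[-0.4,0.1,0],0.5]
    - [[-0.4,0.1,0.5],0.5]
    - [[-0.4,0,1.0],0]
    - [[0,0,1.0],0]
    - [[0,0,1.0],0]
    - [[0,0,1.0],0]
    - [[0,0,0.5],0]
    - [[0,0,0],0]
    - [[0,0,0],0]
    - [[0,0,0],0]

```text
clock: 5.08
ee_pos: [0.4777, -0.0369, 0.1379]
orientation: [0.754, 0.657, 0.007, 0.001]
ft_force: [-0.1, 0.7, 0.0]
gripper_width: 0.999
```

Run:
```python
from look import *
plan([.4772,-.0345,.103],-7.6,4)
```

```text
pos [ 0.4777 -0.0369  0.1379] yaw -7.9 shift mm [ -0.5   2.4 -34.9] turn -0.3 tool z [ 0.011  0.007 -1.   ] F [-0.1   0.7   0.01] T [-0.09  0.08 -0.02] w 0.999 t 5.0833
[[[0.05,-0.03,0.87],-0.07],[[0.05,-0.03,0.87],-0.07],[[0.05,-0.03,0.87],-0.07],[[0.05,-0.03,0.87],-0.07]]
```

Request:
send_rows:
  moves:
    - [[0.1,0,0.7],0]
    - [[0.1,0,0.7],0]
    - [[0,0,0.7],0]
    - [[0,0,0.7],0]
    - [[0,0,0.6],0]
    - [[0,0,0],0]
    - [[0,0,0],0]
    - [[0,0,0],0]
    - [[0,0,0],0]
    - [[0,0,0],0]

```text
clock: 5.92
ee_pos: [0.4795, -0.034, 0.1013]
orientation: [0.754, 0.657, 0.007, 0.002]
ft_force: [-0.2, 0.4, 0.2]
gripper_width: 0.997
```

Request:
send_rows:
  moves:
    - [[0,0,0],0]
    - [[0,0,0],0]
    - [[0,0,0],0]
    - [[0,0,0],0]
    - [[0,0,0],0]
    - [[0,0,0],0]
    - [[0,0,0],0]
    - [[0,0,0],0]
    - [[0,0,0],0]
    - [[0,0,0],0]
  hand: 0
  newtons: 30

```text
clock: 6.75
ee_pos: [0.4807, -0.0343, 0.1028]
orientation: [0.754, 0.657, 0.008, 0.003]
ft_force: [0.7, 1.1, -0.9]
gripper_width: 0.266
```

Run:
```python
from look import *
plan([.4772,-.0345,.223],-10,8)
```

```text
pos [ 0.4807 -0.0343  0.1028] yaw -7.86 shift mm [ -3.5  -0.2 120.2] turn 2.14 tool z [ 0.016  0.007 -1.   ] F [ 0.71  1.09 -0.91] T [-0.06  0.07 -0.04] w 0.266 t 6.75
[[[0.0,-0.02,-1.5],0.27],[[0.0,-0.02,-1.5],0.27],[[0.0,-0.02,-1.5],0.27],[[0.0,-0.02,-1.5],0.27],[[0.0,-0.02,-1.5],0.27],[[0.0,-0.02,-1.5],0.27],[[0.0,-0.02,-1.5],0.27],[[0.0,-0.02,-1.5],0.27]]
```

Request:
send_rows:
  moves:
    - [[0,0,0],0]
    - [[0,0,0],0]
    - [[0,0,0],0]
    - [[0,0,0],0]
    - [[0,0,0],0]
    - [[0,0,0],0]
    - [[0,0,0],0]
    - [[0,0,0],0]
    - [[0,0,0],0]
    - [[0,0,0],0]

```text
clock: 7.58
ee_pos: [0.4802, -0.0342, 0.1025]
orientation: [0.754, 0.657, 0.008, 0.003]
ft_force: [-0.2, -0.6, 0.4]
gripper_width: 0.152
```

Run:
```python
from look import *
plan([.4772,-.0345,.223],-10,8)
```

```text
pos [ 0.4802 -0.0342  0.1025] yaw -7.86 shift mm [ -3.   -0.3 120.5] turn 2.14 tool z [ 0.015  0.007 -1.   ] F [-0.17 -0.59  0.38] T [-0.09  0.08  0.  ] w 0.152 t 7.5833
[[[0.0,-0.02,-1.51],0.27],[[0.0,-0.02,-1.51],0.27],[[0.0,-0.02,-1.51],0.27],[[0.0,-0.02,-1.51],0.27],[[0.0,-0.02,-1.51],0.27],[[0.0,-0.02,-1.51],0.27],[[0.0,-0.02,-1.51],0.27],[[0.0,-0.02,-1.51],0.27]]
```

Request:
send_rows:
  moves:
    - [[0,0,-0.5],0]
    - [[0,0,-1.0],0.3]
    - [[0,0,-1.0],0.3]
    - [[0,0,-1.0],0.3]
    - [[0,0,-1.2],0.3]
    - [[0,0,-1.2],0.3]
    - [[0,0,-1.2],0.3]
    - [[0,0,-0.6],0.3]
    - [[0,0,-0.3],0]
    - [[0,0,0],0]

```text
clock: 8.42
ee_pos: [0.4781, -0.0347, 0.1915]
orientation: [0.767, 0.641, 0.008, 0.003]
ft_force: [-0.8, -0.0, -1.9]
gripper_width: 0.162
```

Run:
```python
from look import *
plan([.477,.208,.185],-10,10)
```

```text
pos [ 0.4781 -0.0347  0.1915] yaw -10.2 shift mm [ -1.1 242.7  -6.5] turn -0.2 tool z [ 0.016  0.007 -1.   ] F [-0.77 -0.02 -1.92] T [-0.05  0.11  0.03] w 0.162 t 8.4167
[[[2.39,-0.44,0.08],-0.02],[[2.39,-0.44,0.08],-0.02],[[2.39,-0.44,0.08],-0.02],[[2.39,-0.44,0.08],-0.02],[[2.39,-0.44,0.08],-0.02],[[2.39,-0.44,0.08],-0.02],[[2.39,-0.44,0.08],-0.02],[[2.39,-0.44,0.08],-0.02],[[2.39,-0.43,0.08],-0.02],[[2.39,-0.43,0.08],-0.02]]
```

Request:
send_rows:
  moves:
    - [[1.0,-0.3,0],0]
    - [[1.8,-0.5,0],0]
    - [[2.6,-0.6,0],0]
    - [[3.0,-0.6,0],0]
    - [[3.2,-0.6,0],0]
    - [[3.2,-0.5,0],0]
    - [[3.0,-0.4,0],0]
    - [[2.4,-0.4,0],0]
    - [[1.6,-0.3,0],0]
    - [[0.8,-0.2,0],0]

```text
clock: 9.25
ee_pos: [0.4686, 0.208, 0.1863]
orientation: [0.77, 0.639, 0.004, -0.001]
ft_force: [0.4, -0.9, -3.8]
gripper_width: 0.156
```

Request:
send_rows:
  moves:
    - [[0,0,0],0]
    - [[0,0,0],0]
    - [[0,0,0],0]
    - [[0,0,0],0]
    - [[0,0,0],0]
    - [[0,0,0],0]
    - [[0,0,0],0]
    - [[0,0,0],0]
    - [[0,0,0],0]
    - [[0,0,0],0]

```text
clock: 10.08
ee_pos: [0.4666, 0.2046, 0.184]
orientation: [0.77, 0.638, 0.001, -0.001]
ft_force: [-0.3, -0.4, -1.6]
gripper_width: 0.154
```

Run:
```python
from look import *
plan([.477,.208,.185],-10,5)
ims=[]
for c in ['side','wrist']:
    p,d=snap(c);W=cloud(c,d)
    for l in ['carrier_grip','carrier_bar','drain_stand','stand_throat','stand_mouth']: print(c,l,[(np.round(q['point'],4),round(q['p'],2)) for q in imaging.tip_of(l,c)][:1])
    if c=='side':
        u,v=proj(c,[[.52,.2,.15]])[0].astype(int);k=cv2.resize(p[v-85:v+85,u-95:u+95],(440,394),interpolation=cv2.INTER_CUBIC)
    else: k=cv2.resize(p,(360,270));k=np.vstack([k,np.zeros((124,360,3),np.uint8)])
    ims.append(k)
    np.save(c+'.npy',W)
cv2.imwrite('pics/e.png',np.hstack(ims)[:,:,::-1])
```

```text
pos [0.4666 0.2046 0.184 ] yaw -10.79 shift mm [10.4  3.4  1. ] turn -0.79 tool z [ 0.001  0.003 -1.   ] F [-0.34 -0.39 -1.58] T [-0.07  0.1  -0.04] w 0.154 t 10.0833
[[[0.1,0.19,-0.02],-0.16],[[0.1,0.19,-0.02],-0.16],[[0.1,0.19,-0.02],-0.16],[[0.1,0.19,-0.02],-0.16],[[0.1,0.19,-0.02],-0.16]]
side carrier_grip [(array([0.4703, 0.2032, 0.205 ]), 0.93)]
side carrier_bar []
side drain_stand [(array([ 0.5512,  0.1926, -0.0012]), 0.66)]
side stand_throat [(array([0.5526, 0.1922, 0.1778]), 0.86)]
side stand_mouth [(array([0.5177, 0.2043, 0.1742]), 0.73)]
wrist carrier_grip [(array([0.4682, 0.2056, 0.2072]), 0.94)]
wrist carrier_bar [(array([0.4618, 0.2016, 0.2013]), 0.6)]
wrist drain_stand [(array([ 0.561 ,  0.19  , -0.0012]), 0.71)]
wrist stand_throat [(array([0.5582, 0.1923, 0.1781]), 0.82)]
wrist stand_mouth [(array([0.5199, 0.1999, 0.1752]), 0.9)]
```

View pics/e.png

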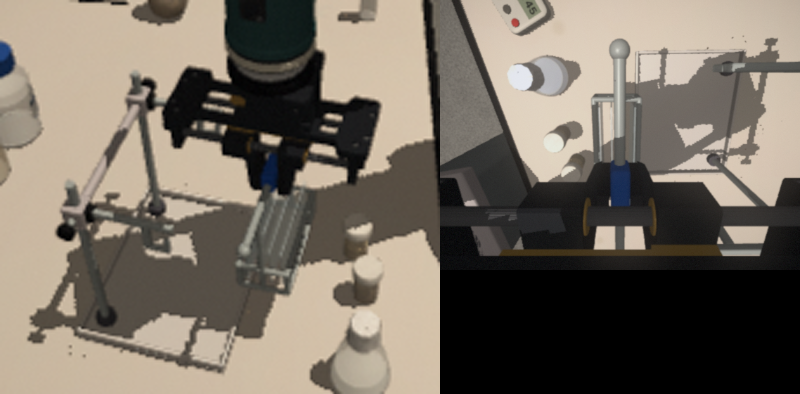

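Run:
```python
from look import *
th=np.radians(-10);R2=np.array([[np.cos(th),-np.sin(th)],[np.sin(th),np.cos(th)]])
for c in ['wrist','side']:
    W=np.load(c+'.npy').reshape(-1,3);L=(W[:,:2]-[.556,.194])@R2;z=W[:,2]
    k=(L[:,0]<-.06)&(L[:,0]>-.12)&(z>.19)&(z<.215)&(abs(L[:,1]-.011)<.1)&(abs(L[:,1]-.011)>.03)
    B=L[k];print(c,'bar n',k.sum(),'z',np.percentile(z[k],[50,90]).round(4));
    if k.sum()>5:
        f=np.polyfit(B[:,1],B[:,0],1);print(' x at y=0',np.polyval(f,0).round(4),'slope',f[0].round(4),'yrange',B[:,1].min().round(3),B[:,1].max().round(3));g=np.polyfit(B[:,1],z[k],1);print(' z slope',g[0].round(4))
    for s in (1,-1):
        k=(abs(L[:,1]-s*.078)<.015)&(L[:,0]>-.03)&(L[:,0]<.065)&(z>.14)&(z<.22)
        if k.sum()<5: continue
        G=np.c_[L[k],z[k]];t=G[G[:,2]>np.percentile(G[:,2],95)-.012];
        print(' hook',s,len(G),'x',np.percentile(G[:,0],[0,2,10]).round(4),'y',np.percentile(G[:,1],[5,50,95]).round(4),'ztop',np.percentile(G[:,2],[50,80,90,97]).round(4))
        for lo in (-.025,-.015,-.005,.005,.02,.04):
            q=G[(G[:,0]>=lo)&(G[:,0]<lo+.01)];
            if len(q): print('  ',lo,len(q),np.percentile(q[:,2],[5,50,90]).round(4))
```

```text
wrist bar n 2914 z [0.2059 0.2074]
 x at y=0 -0.0895 slope 0.0102 yrange -0.065 0.096
 z slope 0.0003
 hook 1 1660 x [-0.0176 -0.0168 -0.0145] y [0.0767 0.0793 0.082 ] ztop [0.1991 0.1999 0.2002 0.2006]
   -0.025 155 [0.1931 0.1977 0.1999]
   -0.015 532 [0.1639 0.1986 0.2   ]
   -0.005 308 [0.1981 0.1994 0.2002]
   0.005 318 [0.1981 0.1994 0.2003]
   0.02 195 [0.1981 0.1993 0.2002]
 hook -1 1279 x [-0.0021 -0.0004  0.0039] y [-0.0782 -0.0741 -0.0729] ztop [0.1963 0.1993 0.1997 0.2002]
   -0.005 155 [0.1932 0.1975 0.1999]
   0.005 547 [0.1762 0.1913 0.1995]
   0.02 261 [0.1933 0.1984 0.1999]
   0.04 4 [0.1922 0.1928 0.1933]
side bar n 99 z [0.2049 0.2067]
 x at y=0 -0.0895 slope 0.0006 yrange -0.047 0.094
 z slope 0.0131
 hook 1 237 x [-0.0171 -0.0156 -0.0097] y [0.0752 0.0799 0.0821] ztop [0.1957 0.1988 0.1994 0.202 ]
   -0.025 7 [0.1923 0.1969 0.1984]
   -0.015 37 [0.1628 0.1771 0.199 ]
   -0.005 33 [0.1618 0.1927 0.1984]
   0.005 56 [0.163  0.1833 0.1985]
   0.02 18 [0.1905 0.1979 0.199 ]
   0.04 19 [0.1927 0.1973 0.1994]
 hook -1 70 x [-0.0159 -0.0127 -0.0107] y [-0.0803 -0.0764 -0.0727] ztop [0.1915 0.1985 0.1997 0.2032]
   -0.025 1 [0.1989 0.1989 0.1989]
   -0.015 15 [0.1649 0.1725 0.19  ]
   -0.005 7 [0.1637 0.1655 0.1978]
   0.005 13 [0.1657 0.1712 0.1788]
   0.04 2 [0.1965 0.198  0.1993]
```

Run:
```python
from look import *
plan([.5462,.1967,.192],-10,8)
```

```text
pos [0.4664 0.2049 0.1838] yaw -10.75 shift mm [79.8 -8.2  8.2] turn -0.75 tool z [ 0.001  0.003 -1.   ] F [ 0.3  -0.45 -2.15] T [-0.06  0.08 -0.01] w 0.157 t 10.6833
[[[0.09,1.0,-0.1],-0.09],[[0.08,1.0,-0.1],-0.09],[[0.08,1.0,-0.1],-0.09],[[0.08,1.0,-0.1],-0.09],[[0.08,1.0,-0.1],-0.09],[[0.08,1.0,-0.1],-0.09],[[0.08,1.0,-0.1],-0.09],[[0.07,1.0,-0.1],-0.09]]
```

Request:
send_rows:
  moves:
    - [[0.1,0.5,-0.5],-0.2]
    - [[0.1,1.0,-0.4],-0.2]
    - [[0.1,1.2,0],-0.2]
    - [[0.1,1.2,0],0]
    - [[0.1,1.2,0],0]
    - [[0.1,1.2,0],0]
    - [[0,0.9,0],0]
    - [[0,0.5,0],0]
    - [[0,0.2,0],0]
    - [[0,0,0],0]

```text
clock: 11.52
ee_pos: [0.5571, 0.1953, 0.1936]
orientation: [0.767, 0.642, 0.002, -0.0]
ft_force: [0.0, 0.0, -3.4]
gripper_width: 0.156
```

Request:
send_rows:
  moves:
    - [[0,0,0],0]
    - [[0,0,0],0]
    - [[0,0,0],0]
    - [[0,0,0],0]
    - [[0,0,0],0]
    - [[0,0,0],0]
    - [[0,0,0],0]
    - [[0,0,0],0]
    - [[0,0,0],0]
    - [[0,0,0],0]

```text
clock: 12.35
ee_pos: [0.5545, 0.1957, 0.1933]
orientation: [0.766, 0.642, 0.001, -0.001]
ft_force: [-0.1, 0.3, -2.3]
gripper_width: 0.152
```

```bash
cat >> look.py <<'E'
def loc():
    s,R,y=st();L=(np.array(s['ee_pos'])[:2]-[.556,.1945])@np.array([[.9848,.1736],[-.1736,.9848]]);F=np.array(s['ft_force'])
    print('local mm',(L*1000).round(1),'barz',round((s['ee_pos'][2]+.0175)*1000,1),'yaw',y.round(2),'tz',R[:2,2].round(3),'F',F.round(2),'T',np.round(s['ft_torque'],2),'w',round(s['gripper_width'],3),'t',round(s['clock'],2))
E
python3 - <<'E'
from look import *
loc()
plan([.5462,.1967,.192],-10,4)
E
```

```text
local mm [-1.7  0.9] barz 210.8 yaw -10.08 tz [0.001 0.003] F [-0.1   0.32 -2.26] T [-0.06  0.07 -0.06] w 0.152 t 12.35
pos [0.5545 0.1957 0.1933] yaw -10.08 shift mm [-8.3  1.  -1.3] turn -0.08 tool z [ 0.001  0.003 -1.   ] F [-0.1   0.32 -2.26] T [-0.06  0.07 -0.06] w 0.152 t 12.35
[[[-0.01,-0.21,0.03],-0.02],[[-0.01,-0.21,0.03],-0.02],[[-0.01,-0.21,0.03],-0.02],[[-0.01,-0.21,0.03],-0.02]]
```

Request:
send_rows:
  moves:
    - [[0,0,0.1],0]
    - [[0,0,0.1],0]
    - [[0,0,0.1],0]
    - [[0,0,0.1],0]
    - [[0,0,0.1],0]
    - [[0,0,0.1],0]
    - [[0,0,0.1],0]
    - [[0,0,0],0]
    - [[0,0,0],0]
    - [[0,0,0],0]

```text
clock: 13.18
ee_pos: [0.5544, 0.1956, 0.1852]
orientation: [0.767, 0.642, 0.001, -0.001]
ft_force: [-0.1, 0.9, -2.3]
gripper_width: 0.155
```

Request:
send_rows:
  moves:
    - [[0,0,0.05],0]
    - [[0,0,0.05],0]
    - [[0,0,0.05],0]
    - [[0,0,0.05],0]
    - [[0,0,0.05],0]
    - [[0,0,0.05],0]
    - [[0,0,0],0]
    - [[0,0,0],0]
    - [[0,0,0],0]
    - [[0,0,0],0]

```text
clock: 14.02
ee_pos: [0.5548, 0.1956, 0.1842]
orientation: [0.766, 0.642, 0.002, -0.001]
ft_force: [-0.8, -0.7, -0.6]
gripper_width: 0.152
```

Run:
```python
from look import *
loc()
```

```text
local mm [-1.4  0.9] barz 201.7 yaw -10.08 tz [0.002 0.003] F [-0.85 -0.71 -0.57] T [-0.05  0.2   0.  ] w 0.152 t 14.02
```

Request:
send_rows:
  moves:
    - [[0,0,0.05],0]
    - [[0,0,0.05],0]
    - [[0,0,0.05],0]
    - [[0,0,0.05],0]
    - [[0,0,0],0]
    - [[0,0,0],0]
    - [[0,0,0],0]
    - [[0,0,0],0]
    - [[0,0,0],0]
    - [[0,0,0],0]

```text
clock: 14.85
ee_pos: [0.555, 0.1956, 0.1836]
orientation: [0.766, 0.642, 0.002, -0.0]
ft_force: [-2.2, -1.1, 2.4]
gripper_width: 0.153
```

Run:
```python
from look import *
loc()
```

```text
local mm [-1.1  0.9] barz 201.1 yaw -10.07 tz [0.003 0.003] F [-2.15 -1.1   2.38] T [-0.15  0.32 -0.  ] w 0.153 t 14.85
```

Request:
send_rows:
  moves:
    - [[0,0,-0.3],0]
    - [[0,0,-0.3],0]
    - [[0,-0.5,0],0]
    - [[0,-0.9,0],0]
    - [[0,-0.9,0],0]
    - [[0,-0.9,0],0]
    - [[0,-0.5,0],0]
    - [[0,-0.3,0],0]
    - [[0,0,0],0]
    - [[0,0,0],0]

```text
clock: 15.68
ee_pos: [0.5093, 0.2036, 0.1865]
orientation: [0.766, 0.643, 0.001, -0.001]
ft_force: [-0.2, -0.2, -2.5]
gripper_width: 0.155
```

Run:
```python
from look import *
loc()
```

```text
local mm [-47.6   0.8] barz 204.0 yaw -10.03 tz [-0.     0.003] F [-0.21 -0.22 -2.51] T [-0.04  0.    0.01] w 0.155 t 15.68
```

Now down 20.8 mm to the mouth height.

Request:
send_rows:
  moves:
    - [[0,0,0.3],0]
    - [[0,0,0.4],0]
    - [[0,0,0.4],0]
    - [[0,0,0.4],0]
    - [[0,0,0.3],0]
    - [[0,0,0.1],0]
    - [[0,0,0],0]
    - [[0,0,0],0]
    - [[0,0,0],0]
    - [[0,0,0],0]

```text
clock: 16.52
ee_pos: [0.5104, 0.2032, 0.1646]
orientation: [0.767, 0.642, 0.001, -0.001]
ft_force: [-0.0, -0.0, -2.4]
gripper_width: 0.153
```

Run:
```python
from look import *
loc()
```

```text
local mm [-46.4   0.6] barz 182.1 yaw -10.09 tz [-0.     0.002] F [-0.01 -0.01 -2.35] T [-0.06  0.04  0.06] w 0.153 t 16.52
```

Request:
send_rows:
  moves:
    - [[0,0.1,-0.1],0]
    - [[0,0.3,0],0]
    - [[0,0.3,0],0]
    - [[0,0.4,0],0]
    - [[0,0.3,0],0]
    - [[0,0.3,0],0]
    - [[0,0.1,0],0]
    - [[0,0,0],0]
    - [[0,0,0],0]
    - [[0,0,0],0]

```text
clock: 17.35
ee_pos: [0.5314, 0.1998, 0.1668]
orientation: [0.767, 0.642, 0.002, -0.001]
ft_force: [-0.3, 0.0, -2.6]
gripper_width: 0.155
```

Run:
```python
from look import *
loc()
```

```text
local mm [-25.2   1. ] barz 184.3 yaw -10.11 tz [0.002 0.003] F [-0.33  0.02 -2.64] T [-0.12  0.09  0.05] w 0.155 t 17.35
```

Request:
send_rows:
  moves:
    - [[0,0,0.08],0]
    - [[0,0.15,0],0]
    - [[0,0.15,0],0]
    - [[0,0.15,0],0]
    - [[0,0.15,0],0]
    - [[0,0.15,0],0]
    - [[0,0.15,0],0]
    - [[0,0,0],0]
    - [[0,0,0],0]
    - [[0,0,0],0]

```text
clock: 18.18
ee_pos: [0.5408, 0.1981, 0.1657]
orientation: [0.767, 0.642, 0.001, -0.001]
ft_force: [0.4, 0.2, -2.7]
gripper_width: 0.158
```

Run:
```python
from look import *
loc()
```

```text
local mm [-15.6   0.9] barz 183.2 yaw -10.09 tz [0.001 0.003] F [ 0.44  0.25 -2.69] T [-0.09  0.04 -0.02] w 0.158 t 18.18
```

No contact; continue to local x ≈ 0.

Request:
send_rows:
  moves:
    - [[0,0.15,0],0]
    - [[0,0.2,0],0]
    - [[0,0.2,0],0]
    - [[0,0.2,0],0]
    - [[0,0.2,0],0]
    - [[0,0.2,0],0]
    - [[0,0.15,0],0]
    - [[0,0.1,0],0]
    - [[0,0,0],0]
    - [[0,0,0],0]

```text
clock: 19.02
ee_pos: [0.5562, 0.1954, 0.1657]
orientation: [0.767, 0.642, 0.001, -0.001]
ft_force: [0.8, -0.4, -2.4]
gripper_width: 0.157
```

Run:
```python
from look import *
loc()
ims=[]
for c in ['side','wrist']:
    p,d=snap(c);W=cloud(c,d)
    if c=='side':
        u,v=proj(c,[[.556,.194,.17]])[0].astype(int);k=cv2.resize(p[v-60:v+60,u-70:u+70],(440,377),interpolation=cv2.INTER_CUBIC)
    else: k=cv2.resize(p,(360,270));k=np.vstack([k,np.zeros((107,360,3),np.uint8)])
    ims.append(k)
    L=(W[...,:2]-[.556,.1945])@np.array([[.9848,.1736],[-.1736,.9848]]);z=W[...,2]
    k=(abs(L[...,0])<.03)&(z>.178)&(z<.194)&(abs(L[...,1])<.072)&(abs(L[...,1])>.025);B=L[k]
    if len(B)>10:
        f=np.polyfit(B[:,1],B[:,0],1);print(c,len(B),'bar x0',f.round(4),'z',np.percentile(z[k],[50,90]).round(4))
cv2.imwrite('pics/f.png',np.hstack(ims)[:,:,::-1])
```

```text
local mm [0.1 0.9] barz 183.2 yaw -10.1 tz [0.001 0.003] F [ 0.84 -0.45 -2.35] T [-0.04  0.06  0.04] w 0.157 t 19.02
side 57 bar x0 [ 0.0128 -0.0011] z [0.1863 0.1878]
wrist 2045 bar x0 [-0.0009  0.0006] z [0.1876 0.1887]
```

View pics/f.png

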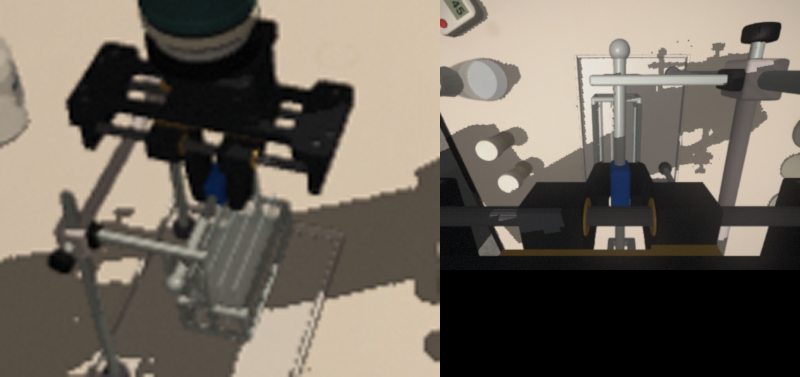

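Request:
send_rows:
  moves:
    - [[0,0,0.15],0]
    - [[0,0,0.15],0]
    - [[0,0,0.15],0]
    - [[0,0,0.15],0]
    - [[0,0,0.15],0]
    - [[0,0,0.15],0]
    - [[0,0,0.15],0]
    - [[0,0,0],0]
    - [[0,0,0],0]
    - [[0,0,0],0]

```text
clock: 19.95
ee_pos: [0.5554, 0.1954, 0.1536]
orientation: [0.766, 0.642, 0.001, -0.001]
ft_force: [0.2, 1.1, -2.6]
gripper_width: 0.153
```

Run:
```python
from look import *
loc()
```

```text
local mm [-0.8  0.8] barz 171.1 yaw -10.07 tz [0.    0.002] F [ 0.16  1.06 -2.61] T [-0.04  0.03  0.02] w 0.153 t 19.95
```

In the throats, 3 mm above the seat. Lower slowly to contact.

Request:
send_rows:
  moves:
    - [[0,0,0.05],0]
    - [[0,0,0.05],0]
    - [[0,0,0.05],0]
    - [[0,0,0.05],0]
    - [[0,0,0.05],0]
    - [[0,0,0.05],0]
    - [[0,0,0],0]
    - [[0,0,0],0]
    - [[0,0,0],0]
    - [[0,0,0],0]

```text
clock: 20.78
ee_pos: [0.5559, 0.1955, 0.151]
orientation: [0.766, 0.642, 0.001, -0.001]
ft_force: [-0.3, -0.0, -2.2]
gripper_width: 0.154
```

Run:
```python
from look import *
loc()
```

```text
local mm [-0.3  1. ] barz 168.5 yaw -10.07 tz [0.001 0.003] F [-0.29 -0.03 -2.25] T [-0.08  0.1  -0.01] w 0.154 t 20.78
```

Request:
send_rows:
  moves:
    - [[0,0,0.05],0]
    - [[0,0,0.05],0]
    - [[0,0,0.05],0]
    - [[0,0,0],0]
    - [[0,0,0],0]
    - [[0,0,0],0]
    - [[0,0,0],0]
    - [[0,0,0],0]
    - [[0,0,0],0]
    - [[0,0,0],0]

```text
clock: 21.62
ee_pos: [0.5561, 0.1955, 0.1504]
orientation: [0.766, 0.642, 0.002, -0.0]
ft_force: [-0.6, -0.7, -1.2]
gripper_width: 0.156
```

Run:
```python
from look import *
loc()
```

```text
local mm [-0.1  1. ] barz 167.9 yaw -10.07 tz [0.002 0.003] F [-0.57 -0.71 -1.18] T [-0.07  0.12  0.04] w 0.156 t 21.62
```

Request:
send_rows:
  moves:
    - [[0,0,0.05],0]
    - [[0,0,0.05],0]
    - [[0,0,0.03],0]
    - [[0,0,0],0]
    - [[0,0,0],0]
    - [[0,0,0],0]
    - [[0,0,0],0]
    - [[0,0,0],0]
    - [[0,0,0],0]
    - [[0,0,0],0]

```text
clock: 22.45
ee_pos: [0.5562, 0.1955, 0.15]
orientation: [0.766, 0.642, 0.002, -0.0]
ft_force: [-1.9, 0.3, 0.1]
gripper_width: 0.154
```

Run:
```python
from look import *
loc()
```

```text
local mm [0. 1.] barz 167.5 yaw -10.07 tz [0.003 0.003] F [-1.92  0.32  0.11] T [-0.11  0.28 -0.03] w 0.154 t 22.45
```

Request:
send_rows:
  moves:
    - [[0,0,0],0]
    - [[0,0,0],0]
    - [[0,0,0],0]
    - [[0,0,0],0]
    - [[0,0,0],0]
    - [[0,0,0],0]
    - [[0,0,0],0]
    - [[0,0,0],0]
    - [[0,0,0],0]
    - [[0,0,0],0]
  hand: 45

```text
clock: 23.28
ee_pos: [0.558, 0.1962, 0.1506]
orientation: [0.766, 0.642, 0.004, 0.0]
ft_force: [-0.2, 0.6, -0.2]
gripper_width: 0.451
```

Run:
```python
from look import *
loc()
p,d=snap('wrist','g.png');W=cloud('wrist',d)
L=(W[...,:2]-[.556,.1945])@np.array([[.9848,.1736],[-.1736,.9848]]);z=W[...,2]
k=(abs(L[...,0])<.03)&(z>.16)&(z<.182)&(abs(L[...,1])<.072)&(abs(L[...,1])>.025);B=L[k]
f=np.polyfit(B[:,1],B[:,0],1);print(len(B),'bar x0',f.round(4),'z',np.percentile(z[k],[50,90]).round(4))
print([(np.round(q['point'],4),q['p']) for q in imaging.tip_of('carrier_grip','wrist')][:2])
```

```text
local mm [1.7 2.1] barz 168.1 yaw -10.07 tz [0.006 0.004] F [-0.18  0.55 -0.17] T [-0.1   0.07  0.04] w 0.451 t 23.28
2019 bar x0 [-0.0033  0.0002] z [0.1722 0.1732]
[(array([0.5538, 0.1944, 0.1738]), 0.63)]
```

View pics/g.png

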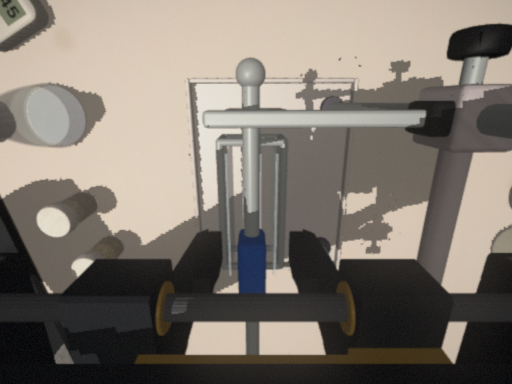

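Request:
send_rows:
  moves:
    - [[0,-0.1,-0.3],0]
    - [[0,0,-0.8],0]
    - [[0,0,-1.2],0]
    - [[0,0,-1.5],0]
    - [[0,0,-1.5],0]
    - [[0,0,-1.5],0]
    - [[0,0,-1.5],0]
    - [[0,0,-1.0],0]
    - [[0,0,-0.5],0]
    - [[0,0,0],0]

```text
clock: 24.22
ee_pos: [0.5567, 0.1962, 0.2612]
orientation: [0.766, 0.642, 0.006, 0.001]
ft_force: [-0.3, 0.1, 0.8]
gripper_width: 0.45
```

Run:
```python
from look import *
loc()
p,d=snap('wrist','h.png');W=cloud('wrist',d)
L=(W[...,:2]-[.556,.1945])@np.array([[.9848,.1736],[-.1736,.9848]]);z=W[...,2]
k=(abs(L[...,0])<.03)&(z>.155)&(z<.182)&(abs(L[...,1])<.072)&(abs(L[...,1])>.025);B=L[k]
f=np.polyfit(B[:,1],B[:,0],1);print(len(B),'bar x0',f.round(4),'z',np.percentile(z[k],[50,90]).round(4))
for l in ['carrier_grip','carrier','carrier_bar']:print([(np.round(q['point'],4),q['p']) for q in imaging.tip_of(l,'wrist')][:2])
p,d=snap('side')
u,v=proj('side',[[.556,.194,.14]])[0].astype(int);k=cv2.resize(p[v-60:v+60,u-70:u+70],(440,377),interpolation=cv2.INTER_CUBIC);q=cv2.imread('pics/h.png')[:,:,::-1]
cv2.imwrite('pics/i.png',np.hstack([k,np.vstack([cv2.resize(q,(360,270)),np.zeros((107,360,3),np.uint8)])])[:,:,::-1])
for l in ['carrier_grip','carrier','sample_jar1','erlenmeyer']:print(l,[(np.round(q['point'],4),round(q['p'],2)) for q in imaging.tip_of(l,'side')][:2])
```

```text
local mm [0.4 1.8] barz 278.7 yaw -10.07 tz [0.011 0.006] F [-0.26  0.1   0.84] T [-0.07  0.11  0.  ] w 0.45 t 24.22
919 bar x0 [-0.0031  0.0003] z [0.1716 0.1729]
[(array([0.5581, 0.1951, 0.1718]), 0.68)]
[(array([0.5567, 0.1922, 0.0501]), 0.77)]
[(array([0.557 , 0.1901, 0.1703]), 0.97), (array([0.3716, 0.2997, 0.0031]), 0.63)]
carrier_grip [(array([0.5582, 0.1952, 0.1739]), 0.82)]
carrier [(array([ 0.3701,  0.201 , -0.0005]), 0.7), (array([0.5525, 0.1931, 0.0476]), 0.57)]
sample_jar1 [(array([0.5512, 0.1919, 0.0478]), 0.57), (array([ 0.367 ,  0.2033, -0.0013]), 0.48)]
erlenmeyer [(array([ 0.3653,  0.3049, -0.0073]), 0.76), (array([0.5584, 0.1967, 0.1711]), 0.36)]
```

View pics/i.png

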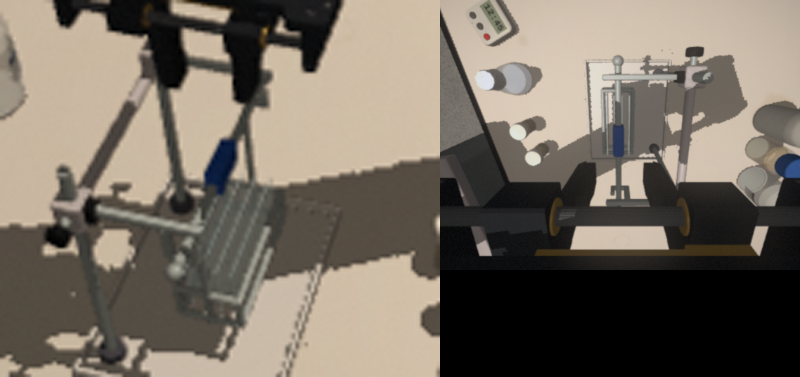

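The carrier hangs in both hooks: the bar runs under both guard arms, the blue grip is at (220,165) in the side view, and the gripper is clear above it. I'm handing the job in.

```bash
python3 -c "
from workcell import job_done
print(job_done())"
```

```text
the job is handed in; nothing more can be done
None
```

The carrier is hanging on the drain stand and the job is handed in at about 24 s on the robot's clock, out of the 64 s allowed. No verdict is reported on hand-in.

**What I did:**
- I picked the carrier up by its blue grip and lifted it clear of the worktop.
- I touched the bar to the guard arms to find the hook height, which came out at about 168 mm and agreed with the camera estimate.
- I backed off, entered the mouths at +15 mm without feeling any contact, and lowered the bar in small steps until the wrist force showed its weight on the seats. Then I opened the fingers and withdrew upward.

**Last checks:**
- **Position:** the bar is within 1 mm of the throat's middle along the stand's x. The wrist and side cameras put the grip within about 2 mm along y.
- **Height and angle:** the bar sits at about 168 mm and is parallel to the stand's y within about 0.003 rad.
- **Upright:** the last picture shows the carrier hanging upright. I judged this by eye and did not measure the tilt.
- **Gripper:** the fingers were about 110 mm above their release height.
- **Force on the stand:** the highest I read was about 5 N.
- **Glassware:** one jar and the flask were found within about 10 mm of their starting places. I did not check the second jar or the vial separately, but nothing went near them.

**Disagreements:** in the last side picture the networks swapped some labels, reporting the jar's spot as the carrier and the hanging carrier as a jar. The wrist-camera readings and the picture itself were consistent. One rough side-view estimate of the bar's slope, just before lowering, was 0.013. The denser wrist data gave about 0.001 at the same moment.

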